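# Lay the setting ring down in its case and shut the lid

## Task

The setting ring was left standing on edge in its open wooden case, where the lid cannot shut over it. Without picking anything up, push the ring over with a fingertip so that it lies flat in the lined well, then push the lid over and press it fully shut. Leave the case standing where it is and do not disturb the other things on the bench.

Things in the scene. Friction and masses are not known exactly. Their poses are not given: they have to be found in the camera images.
- ring_case: Open wooden case, brass fittings, loose, 0.6 kg, 80 (x) by 140 (y) mm; 5 mm walls, rim 28 mm up. Origin: centre of the underside; +x to the hinged side, z up. Blue lined well: x -35 to 35, y -65 to 29 mm, floor at z = 9 mm; at y -65 to -43 two 3 mm pads chock the ring on edge. The +y end (y 29 to 65) is a block 24 mm high with fixed steel gauge blocks standing to z = 32 mm.
- setting_ring: Grey steel ring, 64 mm outside diameter, 22 mm wide, 150 g. Origin: centre of one flat face, z along the axis into the ring. It starts on edge on the well floor near the case's -y end, axis along the case's y (z toward -y), its top 73 mm above the bench. Loose: pushed near its top toward the case's +y it topples onto the well floor.
- ring_mid (a point): Centre of the setting ring (on its axis, at half its width).
- ring_case_lid (a joint): Lid hinge, rad: 0 shut, 1.83 fully open (leaning back on its stop). Hinge line parallel to the case's y at x = 40, z = 28 mm in the case's frame. Light (under 1 N at the edge) but damped and with some friction: it may stay where left near upright, sinks slowly once well past it and may hang partly open.
- lid_edge (a point): Middle of the lid's free edge on its outer face: 80 mm from the hinge along the lid and 18 mm to its outer side. The lid is a shallow wooden tray, 140 mm long, 18 mm deep, 5 mm walls. Shut, its outer face lies 46 mm above the bench.
- closed_case: Bystander: darker wooden gauge case, shut, 62 x 130 x 42 mm, loose. Origin: centre of its underside.
- plug_gauge: Bystander: double-ended plug gauge lying on the bench, 104 mm long along its y, 22 mm thick.
- dial: Bystander: round dial indicator lying face up, 94 x 56 x 20 mm, loose.
- bottle: Bystander: oil bottle with a red spout, 46 mm diameter, 134 mm high, standing, loose.
- ring_post_a: Fixed equipment to keep clear of: tall round column gauge standing on the bench behind the work, 356 mm high, its foot about 85 mm across. Origin: centre of its foot. Beside it at its right stands a lower gauge stand.
Mind the look-alikes: they are no part of the job. Leave any pink look-alike of the setting_ring alone.

How it is judged:
On the way, in this order (a step that is already met when the one before it is completed fails the run):
1. the ring lies flat in the well while the lid is still open (angle between the z axis of setting_ring and the z axis of ring_case, either way round below 0.1 rad and z of ring_mid in the frame of ring_case between 0.016 and 0.0235 m and x of ring_mid in the frame of ring_case between -0.006 and 0.006 m and y of ring_mid in the frame of ring_case between -0.036 and 0.001 m and value of joint ring_case_lid above 0.6 rad), for 0.2 s.
2. the lid is shut (value of joint ring_case_lid below 0.04 rad), for 0.2 s.
At the end, for the whole second after the job is handed in: The ring lies flat (within 0.1 rad) on the floor of the case's well, the lid is shut (below 0.04 rad), everything is at rest, and the case stands upright within 30 mm of where it began (angle between the z axis of setting_ring and the z axis of ring_case, either way round below 0.1 rad and z of ring_mid in the frame of ring_case between 0.016 and 0.0235 m and x of ring_mid in the frame of ring_case between -0.006 and 0.006 m and y of ring_mid in the frame of ring_case between -0.036 and 0.001 m and value of joint ring_case_lid below 0.04 rad and linear speed of each of setting_ring, ring_case below 0.02 m/s and angle between ring_case's own z axis and vertical below 0.05 rad and distance of ring_case from where it was at the start of the episode below 0.03 m); the robot touches nothing.
It fails at once if the ring is lifted off the well floor (its centre more than 55 mm above the case's underside) (z of ring_mid in the frame of ring_case above 0.055 m).
It fails at once if the case is lifted or tipped (height (world z) of ring_case above 0.012 m or angle between ring_case's own z axis and vertical above 0.17 rad).
It fails at once if the case is shoved more than 30 mm (distance of ring_case from where it was at the start of the episode above 0.03 m).
It fails at once if a loose bystander (closed case, dial indicator, oil bottle) is disturbed (moved more than 15 mm) (distance of any of closed_case, dial, bottle from where it was at the start of the episode above 0.015 m).
It also fails if it takes over 53 s, if anything falls off the work surface, if the arm or the gripper's body presses on something with over 40 N, if the wrist force passes 120 N, or if a joint passes its speed limit or range.

## Robot

A 6-joint arm with a two-finger parallel gripper is mounted at the origin on the work surface; the furniture and walls round the work are solid. World frame = base frame: x ahead of the robot, y to its left, z up, the work surface at z = 0. Lengths are in m, angles in rad, forces in N, time in s.
With the tool pointing down it reaches from about 0.35 to 0.975 m from the base axis. Payload 4.9 kg.
Tool frame: the origin (TCP) lies at the very end of the fingers, on their centre line; the grasp point (between the pads) lies 19 mm behind it; z points along the fingers, y is the line along which they close (so a half turn about z gives the same grasp; the last joint's range is limited). The gripper opens to 85 mm and grips with 20 to 120 N. Pads are 22 mm wide; open, the fingers measure 114 mm over their backs; the gripper's body (76 mm by 85 mm) begins 54 mm behind the grasp point. The pads swing forward as they close: fully open they stand 13 mm farther back than shut.
Start: joints at [1.052, 0.053, 1.613, -0, 1.476, -0.119], TCP at [0.243, 0.576, 0.231] pointing down, gripper open.
Joint ranges: [-3.01, 3.01], [-1.01, 2.22], [0.06, 2.58], [-1.02, 4.17], [0.09, 2.62], [-3.14, 3.14]. Speed limits (rad/s): [2.57, 2.57, 3.14, 3.14, 3.14, 3.14].

## Interface

Orientations are given as a unit quaternion [w, x, y, z].
In Python, from plant import manip gives the robot as it stands.
- The arm moves only by the tool move_arm, never from a script. Its argument "plan" is a list that holds one entry, the list of rows, each a list of 7 numbers: the shift along the tool's x, y, z as a fraction of full scale, then the turn, a rotation vector about the tool's x, y, z as a fraction of full scale, then the closure, from 0 (fully open) to 1 (shut). In form: [[[dx, dy, dz, wx, wy, wz, fingers], ...]]. A call has exactly 10 rows; each row shifts and turns the commanded pose from where the row before left it, along the tool's axes as they then stand; what a row does not reach is not made up. Full scale, the value 1, is 0.12 m for a shift and 0.15 rad for a turn. A row lasts 1/8 s, in which the tool goes at most 62.5 mm and 10.7 degrees, less where a joint would pass 70% of its speed; a pose out of reach is approached as far as the arm can. A call with a number of a shift or a turn outside -1 to 1 is refused whole. A call with a gripper value outside its range is refused whole. The fingers move at their own pace and stop on an object; the grip force is fixed at half the most. Time passes only in rows, so rows that do not move let the fingers close, or fill a call up. It gives the time, the measured TCP pose, the force, the opening and the grip force at its end, in the units of the state.
- manip.state(): the state, without advancing time (a new reading comes with each control period).
- manip.grab_frame(name): name is "scene" or "top" or "wrist"; returns a dict with "pixels" (480x640x3 uint8, blue, green, red), "depth" (480x640 float32, m along the optical axis (not along the pixel's ray), 0 where there is no reading), "vfov" (degrees; the focal length in pixels is half the picture's height over the tangent of half this angle, whatever the lens; pixels are square), "cx", "cy" (the principal point, pixels), "dist_coeffs" ([k1, k2, p1, p2, k3] as OpenCV has them; the pictures are not rectified), "view" (4x4, takes a point from world to camera coordinates). Camera axes: x right, y down, z forward; pixel columns grow to the right and rows downward; lengths in m; the calibration is good to about 2 mm. A picture is of the moment at which its call begins.
- manip.job_done(): hands the job in; it is judged then, once.
The state is a dict: "time": time; "joint_pos": joint angles; "joint_vel": joint speeds; "joint_efforts": joint torques, N m; "tool_pos": TCP position; "tool_rot": TCP orientation; "contact_force": force on the tool from outside, world axes, zero at the start; "ft_torque": the same for the moment, N m; "gripper_width": opening from 0.0 (shut) to 1.0 (fully open); "grasp_force": force on a finger pad.
Only numpy, scipy, OpenCV 4.12 (cv2) and the standard library are available. Lean on these libraries where they do the work, as an engineer would, in place of code of your own. Each camera call takes 0.05 s, during which the arm holds its last target. There are 200 camera calls.

## Working session

There is one attempt and no reset: what is moved stays moved. The work goes in short steps, Python scripts to look and compute and a tool call to move; the robot and the scene stay as the last step left them, time stands still between calls to the robot, and variables do not carry over. Pictures are saved under pics/ and viewed, at most 10 in all, crops included, and the job is handed in when it is done.

Besides the shell and the picture viewer there is one more tool, called as name(argument=value, ...) on one line, values as JSON. move_arm: Moves the arm, as the interface text tells. Its arguments: {"type":"object","properties":{"plan":{"type":"array"}},"required":["plan"]}

```bash
ls; mkdir -p pics; cat > h.py <<'E'
import numpy as np, cv2
from plant import manip
def cam(f):
    h,w=f["pixels"].shape[:2]; fl=h/2/np.tan(np.radians(f["vfov"])/2)
    return np.array([[fl,0,f["cx"]],[0,fl,f["cy"]],[0,0,1]]),np.array(f["dist_coeffs"],float),np.array(f["view"])
def world(f,uv,depth=None,z=None):
    K,d,V=cam(f); uv=np.array(uv,float).reshape(-1,1,2)
    n=cv2.undistortPoints(uv,K,d,None,None).reshape(-1,2); r=np.c_[n,np.ones(len(n))]
    R=V[:3,:3];c=-R.T@V[:3,3]; rw=r@R
    if z is not None: return c+rw*((z-c[2])/rw[:,2])[:,None]
    if depth is None: depth=f["depth"][uv[:,0,1].round().astype(int),uv[:,0,0].round().astype(int)]
    return c+rw*np.asarray(depth).reshape(-1,1)
def pix(f,P):
    K,d,V=cam(f); return cv2.projectPoints(np.array(P,float).reshape(-1,3),cv2.Rodrigues(V[:3,:3])[0],V[:3,3],K,d)[0].reshape(-1,2)
def cloud(f):
    u,v=np.meshgrid(np.arange(640),np.arange(480)); return world(f,np.c_[u.ravel(),v.ravel()]).reshape(480,640,3)
E
python3 - <<'E'
from h import *
for n in("scene","top"):
    f=manip.grab_frame(n); cv2.imwrite(f"pics/{n}0.png",f["pixels"]); np.save(f"{n}0.npy",f,allow_pickle=True)
    V=np.array(f["view"]);print(n,f["vfov"],-V[:3,:3].T@V[:3,3],V[2,:3],f["dist_coeffs"])
print(manip.state())
E
```

```text
pics
scene 42.765829665580675 [-0.07227646 -1.06529825  1.02515802] [ 0.37874131  0.70915838 -0.59468429] [-0.13331828  0.          0.          0.          0.        ]
top 57.9056201271747 [0.44281731 0.07048543 1.01096563] [ 1.11889196e-01  7.15940821e-04 -9.93720431e-01] [-0.01088097  0.          0.          0.          0.        ]
{'time': 0.1, 'joint_pos': array([ 1.05199305e+00,  5.32990652e-02,  1.61414781e+00, -2.50290046e-05,
        1.47601264e+00, -1.19018671e-01]), 'joint_vel': array([-5.66265597e-05, -1.45808352e-03, -1.47232325e-03, -7.15369729e-05,
       -1.37513015e-04, -7.25150940e-04]), 'joint_efforts': array([ 2.54681318e-04, -3.94897664e+01, -3.71366215e+01, -1.13506160e-04,
        3.71366812e-03, -1.67759617e-05]), 'tool_pos': array([0.24299765, 0.57521516, 0.23018617]), 'tool_rot': array([-2.80832192e-04,  1.98562519e-01,  9.80087779e-01, -8.90271382e-04]), 'contact_force': array([ 0.20100965, -0.2976481 ,  0.09484586]), 'ft_torque': array([-0.03048616, -0.03257073,  0.00947468]), 'grasp_force': 0.0, 'gripper_width': 1.001732731103062}
```

View pics/scene0.png

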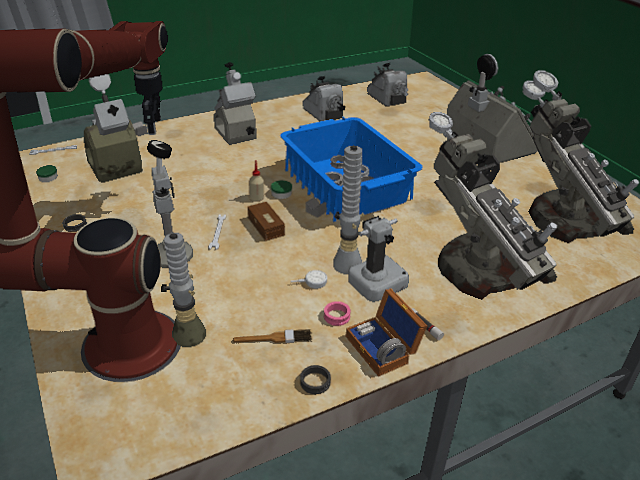

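View pics/top0.png

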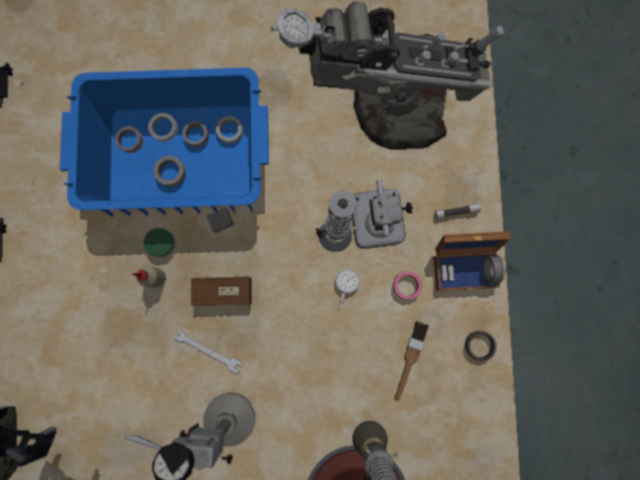

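The top view shows the case at about (468,270), hinged side up (world +x), with the lid at (473,243). 

Ring candidates:
- Grey ring on edge in the case: top (492,268), scene (392,348).
- Pink ring: top (407,286).
- Dark ring on the bench: top (480,347).
- Five rings in the blue bin, around top (170,145).

I choose the grey one in the case. Next I measure the case and the obstacles.

```bash
python3 - <<'E'
from h import *
np.set_printoptions(precision=3,suppress=True)
T=np.load("top0.npy",allow_pickle=True).item(); S=np.load("scene0.npy",allow_pickle=True).item()
C=cloud(T); 
hsv=cv2.cvtColor(T["pixels"],cv2.COLOR_BGR2HSV)
# blue lining within the case
roi=np.zeros((480,640),bool); roi[225:300,425:515]=1
m=(cv2.inRange(hsv,(100,90,30),(130,255,255))>0)&roi
P=C[m]; print("blue z hist",np.histogram(P[:,2],bins=np.arange(0,.13,.01)))
w=P[P[:,2]<.02]; print("well",w.min(0),w.max(0))
P=C[roi]; rim=P[(P[:,2]>.022)&(P[:,2]<.036)]; print("rim",np.percentile(rim,[1,99],axis=0))
# case wood footprint
m2=(C[...,2]>.015)&roi; cs=C[m2]; print(np.percentile(cs,[.5,99.5],axis=0))
lo=cs[cs[:,2]<.05]; r=cv2.minAreaRect((lo[:,:2]*1000).astype(np.float32)); print("rect",r)
hi=cs[cs[:,2]>.09]; print("lid top",hi.min(0),hi.max(0),hi.mean(0))
for n,(u,v) in dict(post=(342,203),stand=(385,200),pink=(407,275),plug=(458,212),dial=(347,282),bottle=(143,276),cc=(220,292),base_post=(370,436),lstand=(172,462),lid=(473,240),ringtop=(492,268),dialtop=(297,28),big=(350,30)).items():
    p=C[v-2:v+3,u-2:u+3].reshape(-1,3); print(n,np.median(p,0))
# tall things
tall=(C[...,2]>.15); n,l,st,ce=cv2.connectedComponentsWithStats(tall.astype(np.uint8))
for i in range(1,n):
    if st[i,4]>40: q=C[l==i]; print(st[i],q.min(0),q.max(0))
# scene cloud around case
D=cloud(S); q=D[290:385,340:440].reshape(-1,3); q=q[q[:,2]>.02]; 
print("scene z>.02",np.percentile(q,[.5,99.5],axis=0))
c1=cv2.resize(T["pixels"][190:310,400:520],(540,540),interpolation=cv2.INTER_CUBIC); c2=cv2.resize(S["pixels"][270:390,320:440],(540,540),interpolation=cv2.INTER_CUBIC)
cv2.imwrite("pics/crop.png",cv2.resize(np.hstack([c1,c2]),(800,400)))
E
```

```text
blue z hist (array([736, 126, 183,  36,  81,  82,   8,   0,   0,   0,   0,   0]), array([0.  , 0.01, 0.02, 0.03, 0.04, 0.05, 0.06, 0.07, 0.08, 0.09, 0.1 ,
       0.11, 0.12]))
well [ 0.464 -0.326  0.003] [ 0.533 -0.204  0.02 ]
rim [[ 0.456 -0.331  0.022]
 [ 0.553 -0.193  0.035]]
[[ 0.443 -0.332  0.016]
 [ 0.575  0.07   1.011]]
rect ((507.517333984375, -263.9284973144531), (105.99895477294922, 141.47222900390625), 1.7760200500488281)
lid top [ 0.443 -0.333  0.09 ] [0.577 0.07  1.011] [ 0.561 -0.249  0.135]
post [0.588 0.035 0.355]
stand [ 0.629 -0.057  0.187]
pink [ 0.493 -0.129  0.001]
plug [ 0.636 -0.254  0.016]
dial [0.479 0.01  0.019]
bottle [0.498 0.447 0.094]
cc [0.462 0.295 0.042]
base_post [ 0.152 -0.027  0.059]
lstand [0.2   0.303 0.322]
lid [ 0.56  -0.255  0.103]
ringtop [ 0.503 -0.321  0.016]
dialtop [0.895 0.101 0.33 ]
big [0.906 0.01  0.305]
[  271     1   233    90 11660] [ 0.443 -0.297  0.15 ] [0.978 0.144 1.011]
[ 369  180   44   56 1150] [ 0.443 -0.112  0.155] [0.672 0.07  1.011]
[ 321  190   36   49 1145] [ 0.443 -0.003  0.15 ] [0.611 0.07  1.011]
[  0 406   9  15  91] [0.249 0.611 0.243] [0.272 0.621 0.266]
[ 124  423  101   57 2944] [0.157 0.07  0.154] [0.443 0.42  1.011]
[   0  424   57   43 1551] [0.203 0.07  0.245] [0.443 0.581 1.011]
[364 446  35  34 804] [ 0.111 -0.069  0.15 ] [0.443 0.07  1.011]
[221 453  12  11  78] [0.167 0.07  0.233] [0.443 0.248 1.011]
scene z>.02 [[-0.072 -1.065  0.02 ]
 [ 0.645 -0.109  1.025]]
```

View pics/crop.png

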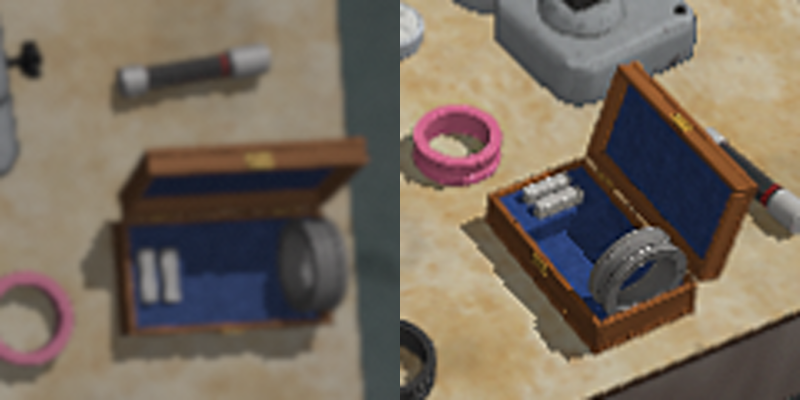

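The crop shows the grey ring on edge in the case. In full-image top pixels it is at about (494,268), and in the scene crop it is at (640,272). Its axis runs along the case's long side, and the lid leans back toward +x. The pink ring is at left. Next I refine the yaw and corner positions.

```bash
python3 - <<'E'
from h import *
np.set_printoptions(precision=4,suppress=True)
T=np.load("top0.npy",allow_pickle=True).item(); C=cloud(T)
# rim: upper front wall points from depth
m=np.zeros((480,640),bool); m[270:300,430:510]=1
q=C[m]; q=q[(q[:,2]>.023)&(q[:,2]<.033)&(q[:,0]<.475)]
print(len(q),np.percentile(q,[2,50,98],axis=0)); 
vx,vy,x0,y0=cv2.fitLine((q[:,:2]*1000).astype(np.float32),cv2.DIST_HUBER,0,.1,.01).ravel(); print("front wall yaw deg",np.degrees(np.arctan2(-vx,vy)*np.sign(1)),x0,y0)
# lid top edge
m[:]=0; m[225:262,425:515]=1
h=C[m]; h=h[(h[:,2]>.09)&(h[:,2]<.125)]; print("lid",len(h),np.percentile(h,[2,50,98],axis=0))
vx,vy,x0,y0=cv2.fitLine((h[:,:2]*1000).astype(np.float32),cv2.DIST_HUBER,0,.1,.01).ravel(); print("lid yaw",np.degrees(np.arctan2(-vx,vy)),x0,y0)
# ring
m[:]=0; m[250:292,478:512]=1
r=C[m]; r=r[(r[:,2]>.05)&(r[:,2]<.08)]; print("ring",len(r),np.percentile(r,[2,50,98],axis=0))
print("front rim corners by ray",world(T,[[438.4,289.6],[499.6,285.4]],z=.028))
print("gauge blocks",world(T,[[442,273],[451,273]],z=.032))
E
```

```text
213 [[ 0.4556 -0.3319  0.0232]
 [ 0.4606 -0.2384  0.0264]
 [ 0.4736 -0.1952  0.031 ]]
front wall yaw deg -0.9209392719502663 460.87213 -258.28238
lid 588 [[ 0.5553 -0.3303  0.0956]
 [ 0.5654 -0.2607  0.1018]
 [ 0.5753 -0.1927  0.1061]]
lid yaw -178.11931 565.07556 -260.7018
ring 300 [[ 0.472  -0.3291  0.0523]
 [ 0.4978 -0.3178  0.0662]
 [ 0.5275 -0.3066  0.0724]]
front rim corners by ray [[ 0.4566 -0.1949  0.028 ]
 [ 0.4629 -0.3339  0.028 ]]
gauge blocks [[ 0.4936 -0.2039  0.032 ]
 [ 0.4932 -0.2243  0.032 ]]
```

Case frame estimate: origin (0.4995, -0.263), yaw about 0.04 rad. This puts the ring centre at (0.502, -0.317), which agrees with the depth reading. I'll lift, turn and close the fingers, then swing over at a height above the posts.

move_arm(plan=[[[0,0,-0.45,0,0,-0.98,1],[0,0,-0.45,0,0,-0.98,1],[0,0,-0.45,0,0,-0.98,1],[0,0,-0.3,0,0,0,1],[-0.27,-0.42,0,0,0,0,1],[-0.27,-0.42,0,0,0,0,1],[-0.27,-0.42,0,0,0,0,1],[-0.27,-0.42,0,0,0,0,1],[-0.27,-0.42,0,0,0,0,1],[-0.27,-0.42,0,0,0,0,1]]])

```text
time: 1.35
tool_pos: [0.4506, 0.2798, 0.4288]
tool_rot: [-0.0, -0.021, 1.0, -0.0]
contact_force: [0.1, 0.5, -0.7]
gripper_width: 0.002
grasp_force: 0.0
```

move_arm(plan=[[[-0.02,-0.5,0,0,0,0,1],[-0.02,-0.5,0,0,0,0,1],[-0.02,-0.5,0,0,0,0,1],[-0.02,-0.5,0,0,0,0,1],[-0.02,-0.5,0,0,0,0,1],[-0.02,-0.5,0,0,0,0,1],[-0.02,-0.5,0,0,0,0,1],[-0.02,-0.5,0,0,0,0,1],[-0.02,-0.5,0,0,0,0,1],[-0.02,-0.5,0,0,0,0,1]]])

```text
time: 2.6
tool_pos: [0.4984, -0.3189, 0.4287]
tool_rot: [-0.0, -0.02, 1.0, 0.0]
contact_force: [1.3, 0.4, 1.2]
gripper_width: -0.003
grasp_force: 0.0
```

move_arm(plan=[[[-0.03,-0.47,0,0,0,0,1],[0,0,0.39,0,0,0,1],[0,0,0.39,0,0,0,1],[0,0,0.39,0,0,0,1],[0,0,0.39,0,0,0,1],[0,0,0.39,0,0,0,1],[0,0,0.39,0,0,0,1],[0,0,0.39,0,0,0,1],[0,0,0,0,0,0,1],[0,0,0,0,0,0,1]]])

```text
time: 3.85
tool_pos: [0.5053, -0.3738, 0.1034]
tool_rot: [0.001, -0.021, 1.0, -0.001]
contact_force: [0.8, -0.6, 0.6]
gripper_width: 0.003
grasp_force: 0.0
```

```bash
python3 - <<'E'
from h import *
np.set_printoptions(precision=4,suppress=True)
s=manip.state(); print(s["tool_pos"],s["joint_pos"])
W=manip.grab_frame("wrist"); S=manip.grab_frame("scene")
cv2.imwrite("pics/w1.png",np.hstack([cv2.resize(W["pixels"],(400,300)),cv2.resize(S["pixels"][240:400,300:460],(300,300),interpolation=cv2.INTER_CUBIC)]))
C=cloud(W); m=(C[...,2]>.05)&(C[...,2]<.08)&(C[...,1]>-.335)&(C[...,1]<-.29)&(C[...,0]<.53)
r=C[m]; print(len(r)); 
if len(r): print(np.percentile(r,[2,50,98],axis=0))
E
```

```text
[ 0.5053 -0.3738  0.1034] [-0.7552  0.1675  1.7103  0.      1.2618 -2.3673]
6333
[[ 0.4715 -0.3317  0.0519]
 [ 0.4928 -0.3207  0.0687]
 [ 0.5245 -0.31    0.0737]]
```

View pics/w1.png

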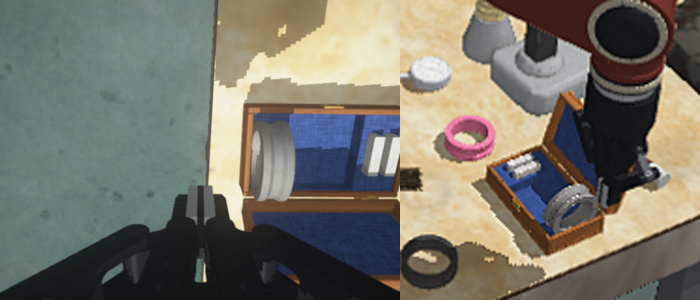

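The wrist view (left pane) shows the ring at (272,160) and the shut fingers at (200,200), beyond the case's -y end. The ring's face is at y ≈ -0.331. I'll lower the tip to about 58 mm and push along +y.

move_arm(plan=[[[0.03,0,0.19,0,0,0,1],[0,0,0.19,0,0,0,1],[0,0.16,0,0,0,0,1],[0,0.04,0,0,0,0,1],[0,0.04,0,0,0,0,1],[0,0.04,0,0,0,0,1],[0,0.04,0,0,0,0,1],[0,0.04,0,0,0,0,1],[0,0.04,0,0,0,0,1],[0,0.04,0,0,0,0,1]]])

```text
time: 5.2
tool_pos: [0.4987, -0.3201, 0.0559]
tool_rot: [-0.0, -0.021, 1.0, 0.0]
contact_force: [-0.0, 0.1, -0.7]
gripper_width: 0.003
grasp_force: 0.0
```

```bash
cat > look.py <<'E'
from h import *
import sys
np.set_printoptions(precision=4,suppress=True)
s=manip.state(); print(s["time"],s["tool_pos"],s["contact_force"])
W=manip.grab_frame("wrist"); S=manip.grab_frame("scene")
cv2.imwrite(f"pics/{sys.argv[1]}.png",np.hstack([cv2.resize(W["pixels"],(400,300)),cv2.resize(S["pixels"][240:400,300:460],(300,300),interpolation=cv2.INTER_CUBIC)]))
c=np.array([.4995,-.263,0]); a=.04; R=np.array([[np.cos(a),-np.sin(a),0],[np.sin(a),np.cos(a),0],[0,0,1]])
for n,F in(("w",W),("s",S)):
    hsv=cv2.cvtColor(F["pixels"],cv2.COLOR_BGR2HSV); C=(cloud(F)-c)@R
    m=(hsv[...,1]<60)&(abs(C[...,0])<.036)&(C[...,1]>-.068)&(C[...,1]<.027)&(C[...,2]>.012)&(C[...,2]<.08)
    r=C[m]; print(n,len(r)); 
    if len(r): print(np.percentile(r,[2,50,98],axis=0))
E
python3 look.py w2
```

```text
5.2 [ 0.4987 -0.3201  0.0559] [-0.0188  0.0881 -0.7208]
w 13712
[[-0.0328 -0.0641  0.0185]
 [-0.0141 -0.0392  0.0643]
 [ 0.0081 -0.0201  0.0775]]
s 429
[[-0.0323 -0.066   0.0199]
 [-0.0128 -0.0442  0.0471]
 [ 0.0268 -0.013   0.0773]]
```

move_arm(plan=[[[0,0.04,0,0,0,0,1],[0,0.04,0,0,0,0,1],[0,0.04,0,0,0,0,1],[0,0,0,0,0,0,1],[0,0,0,0,0,0,1],[0,0,0,0,0,0,1],[0,0,0,0,0,0,1],[0,0,0,0,0,0,1],[0,0,0,0,0,0,1],[0,0,0,0,0,0,1]]])

```text
time: 6.55
tool_pos: [0.4982, -0.3062, 0.0561]
tool_rot: [-0.0, -0.021, 1.0, 0.0]
contact_force: [-0.3, 1.0, -0.1]
gripper_width: 0.002
grasp_force: 0.0
```

```bash
python3 look.py w3
```

```text
6.55 [ 0.4982 -0.3062  0.0561] [-0.319   1.0222 -0.0777]
w 12173
[[-0.0336 -0.0539  0.0134]
 [-0.0101 -0.0114  0.0315]
 [ 0.0263  0.0193  0.078 ]]
s 439
[[-0.0328 -0.0534  0.0131]
 [-0.0093 -0.0275  0.0299]
 [ 0.0187  0.0195  0.0775]]
```

View pics/w3.png

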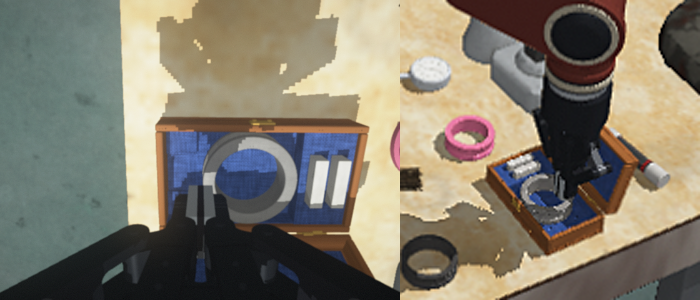

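The ring lies flat in the well, at about (250,178) in the left pane. Its top face is about 31 mm up and its centre about (-2,-12) mm in the case frame. Next I lift out and go round behind the lid.

move_arm(plan=[[[0,0,-0.4,0,0,0,1],[0,0,-0.4,0,0,0,1],[0,0,-0.4,0,0,0,1],[-0.33,0.09,0,0,0,0,1],[-0.33,0.09,0,0,0,0,1],[-0.33,0.09,0,0,0,0,1],[0,0,0.3,0,0,0,1],[0,0,0.3,0,0,0,1],[0,0,0,0,0,0,1],[0,0,0,0,0,0,1]]])

```text
time: 7.9
tool_pos: [0.6162, -0.2693, 0.1296]
tool_rot: [0.001, -0.021, 1.0, -0.0]
contact_force: [-0.3, -0.8, 0.2]
gripper_width: -0.003
grasp_force: 0.0
```

```bash
python3 look.py w4; python3 - <<'E'
from h import *
np.set_printoptions(precision=4,suppress=True)
C=cloud(manip.grab_frame("wrist")); c=C[(C[...,0]<.6)&(C[...,1]<-.18)&(C[...,1]>-.35)]
l=c[(c[:,2]>.088)&(c[:,2]<.112)&(c[:,0]>.53)]; print("lid",len(l),np.percentile(l,[1,50,99],axis=0) if len(l) else '')
r=c[(c[:,2]>.024)&(c[:,2]<.03)&(c[:,0]<.475)]; print("front rim",len(r),np.percentile(r,[1,50,99],axis=0) if len(r) else '')
E
```

```text
7.9 [ 0.6162 -0.2693  0.1296] [-0.2861 -0.8293  0.1818]
w 3888
[[-0.0099 -0.0412  0.0147]
 [ 0.013  -0.0104  0.0315]
 [ 0.033   0.0204  0.0331]]
s 474
[[-0.033  -0.0409  0.0131]
 [-0.0019 -0.0121  0.0293]
 [ 0.0323  0.0201  0.0356]]
lid 16618 [[ 0.5551 -0.3327  0.0926]
 [ 0.5659 -0.2643  0.1039]
 [ 0.5767 -0.1961  0.1072]]
front rim 0
```

move_arm(plan=[[[0,0,0.18,0,0,0,1],[0,0,0.19,0,0,0,1],[0.15,0,0,0,0,0,1],[0.06,0,0,0,0,0,1],[0.06,0,0,0,0,0,1],[0.06,0,0,0,0,0,1],[0.06,0,0,0,0,0,1],[0.06,0,-0.01,0,0,0,1],[0.06,0,-0.01,0,0,0,1],[0.06,0,-0.01,0,0,0,1]]])

```text
time: 9.3
tool_pos: [0.5466, -0.2717, 0.0873]
tool_rot: [-0.0, -0.021, 1.0, 0.0]
contact_force: [0.8, -0.4, -0.6]
gripper_width: -0.001
grasp_force: 0.3
```

```bash
python3 look.py w5
```

```text
9.3 [ 0.5466 -0.2717  0.0873] [ 0.7931 -0.3985 -0.6105]
w 8473
[[-0.0328 -0.0409  0.0143]
 [-0.0008 -0.0105  0.0315]
 [ 0.0322  0.0195  0.033 ]]
s 472
[[-0.0332 -0.041   0.0133]
 [-0.002  -0.0116  0.0289]
 [ 0.0287  0.0189  0.0358]]
```

View pics/w5.png

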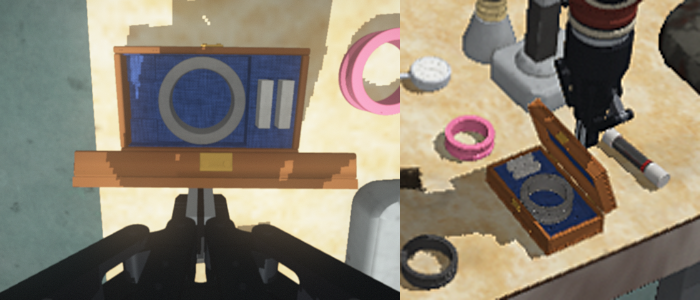

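The wrist view shows the finger at (205,195) against the lid's outer side, with the lid near upright (its edge at (215,165)). The ring is flat and centred at (210,98). I'll carry on along the arc.

move_arm(plan=[[[0.08,0,0,0,0,0,1],[0.08,0,0.01,0,0,0,1],[0.065,0,0.035,0,0,0,1],[0.065,0,0.04,0,0,0,1],[0.055,0,0.055,0,0,0,1],[0.055,0,0.06,0,0,0,1],[0.035,0,0.05,0,0,0,1],[0.035,0,0.05,0,0,0,1],[0,0,0,0,0,0,1],[0,0,0,0,0,0,1]]])

```text
time: 10.65
tool_pos: [0.4911, -0.2741, 0.0514]
tool_rot: [0.0, -0.021, 1.0, -0.0]
contact_force: [-0.3, 0.0, 1.0]
gripper_width: -0.0
grasp_force: 0.0
```

move_arm(plan=[[[0,0,0.015,0,0,0,1],[0,0,0.015,0,0,0,1],[0,0,0.015,0,0,0,1],[0,0,0,0,0,0,1],[0,0,0,0,0,0,1],[0,0,0,0,0,0,1],[0,0,0,0,0,0,1],[0,0,0,0,0,0,1],[0,0,0,0,0,0,1],[0,0,0,0,0,0,1]]])

```text
time: 11.9
tool_pos: [0.491, -0.2741, 0.0461]
tool_rot: [0.0, -0.021, 1.0, -0.0]
contact_force: [-0.2, 0.3, 2.0]
gripper_width: -0.001
grasp_force: 0.8
```

A little more press.

move_arm(plan=[[[0,0,0.01,0,0,0,1],[0,0,0.01,0,0,0,1],[0,0,0,0,0,0,1],[0,0,0,0,0,0,1],[0,0,0,0,0,0,1],[0,0,0,0,0,0,1],[0,0,0,0,0,0,1],[0,0,0,0,0,0,1],[0,0,0,0,0,0,1],[0,0,0,0,0,0,1]]])

```text
time: 13.15
tool_pos: [0.4911, -0.2742, 0.0459]
tool_rot: [-0.0, -0.021, 1.0, 0.0]
contact_force: [-6.0, 3.8, 14.8]
gripper_width: 0.003
grasp_force: 7.3
```

The lid stops the tip at 46 mm with about 15 N, so it is shut. I'll lift off and check.

move_arm(plan=[[[0,0,-0.02,0,0,0,1],[0,0,-0.05,0,0,0,1],[0,0,-0.3,0,0,0,1],[0,0,-0.4,0,0,0,1],[0,0,-0.4,0,0,0,1],[0,0,-0.4,0,0,0,1],[0,0,0,0,0,0,1],[0,0,0,0,0,0,1],[0,0,0,0,0,0,1],[0,0,0,0,0,0,1]]])

```text
time: 14.4
tool_pos: [0.4902, -0.2736, 0.2301]
tool_rot: [-0.001, -0.021, 1.0, 0.001]
contact_force: [-0.0, 0.5, 0.0]
gripper_width: -0.003
grasp_force: 0.0
```

```bash
python3 look.py w6; python3 - <<'E'
from h import *
np.set_printoptions(precision=4,suppress=True)
C=cloud(manip.grab_frame("wrist")); c=C[(C[...,0]<.56)&(C[...,0]>.44)&(C[...,1]<-.18)&(C[...,1]>-.35)]
l=c[(c[:,2]>.038)&(c[:,2]<.07)]; print("lid",len(l),np.percentile(l,[1,50,99],axis=0))
A=np.c_[l[:,:2],np.ones(len(l))]; print("plane slope",np.linalg.lstsq(A,l[:,2],rcond=None)[0])
E
```

```text
14.4 [ 0.4902 -0.2736  0.2301] [-0.0071  0.4573  0.0482]
w 11
[[-0.0025 -0.0224  0.0469]
 [-0.0019 -0.0209  0.0478]
 [-0.0011  0.0147  0.0486]]
s 1
[[ 0.     -0.0188  0.0476]
 [ 0.     -0.0188  0.0476]
 [ 0.     -0.0188  0.0476]]
lid 18220 [[ 0.4576 -0.3354  0.0434]
 [ 0.4955 -0.2668  0.0468]
 [ 0.5376 -0.1981  0.0486]]
plane slope [0.0058 0.0001 0.0439]
```

View pics/w6.png

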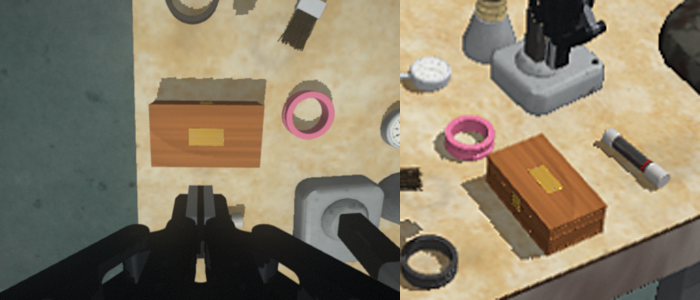

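The case is shut at (207,133) in the left pane. The lid top is level at 46–47 mm with a slope of about 0.006 rad, the case has hardly moved, and the arm is clear. I'm handing in.

```bash
python3 -c "
from plant import manip
print(manip.job_done())"
```

```text
the job is handed in; nothing more can be done
None
```

The ring lies flat in the well, the lid is pressed fully shut with the case close to where it began, and the job was handed in after about 14.5 s of the 53 s allowed; the hand-in returned no verdict.

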